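# Prop the mixer guard and take the cup to the balance

### The job

The sample under the guard of the platform mixer is ready to be weighed. Raise the hinged guard by its knob until the stay drops into its last, rearmost step, let the guard down gently so that the stay holds it wide open, then take the specimen cup from beneath, keep it upright and stand it in the middle of the balance pan. Leave the guard propped open and the other cup where it is.

Things in the scene. Friction and masses are not known exactly. Their poses are not given: they have to be found in the camera images.
- mixer: low white platform mixer fixed to the bench, 230 mm deep (x), 260 wide (y); origin: centre of its underside, front = own -x, z up. Base 45 mm high; above it a chamber with clear walls 119 mm high at the front (x = -95 mm) and sides (y = +-110 to 114) and a solid rear wall (from x = +83). A clear guard covers it; the gap to the raised guard is open from above
- platform (a point): centre of the mixer's flat platform (dark mat), 50 mm above the bench, 6 mm in front of the mixer's origin
- guard (a joint): guard: clear framed flap 226 mm wide, 0.28 to 0.46 kg, from its rear hinge 185 mm forward. 0 = shut, level; grows as raised; stop at 1.55. Free hinge: let go, it falls shut unless the stay holds it: at about 0.79 in the middle step, 1.33 in the last. The stay drops into the middle step past about 0.87, the last past about 1.43; then lower the guard until the stay bears it
- guard_hinge (a point): middle of the guard's hinge line, at x = +95, y = 0, z = 126 mm of the mixer; the line runs along the mixer's y
- knob (a point): centre of the guard's black barrel knob: 23 mm diameter, 24 mm long along the mixer's y, flat ends left and right; 218 mm from the hinge line in the guard's plane, 33 mm beyond the guard's front edge, on a stem 12 mm wide. Pinched by its flat ends it can turn between the pads as the guard swings
- stay_roller (a point): centre of the 10 mm black roller on the free end of the stay, a steel bar pivoted on the guard's right edge (70 mm from the hinge line, 120 mm pivot to roller). The roller lies by its own weight on a steel rail on the mixer's right side (y = -126 mm), whose top has three treads, each 10 mm lower, stepping down to the rear; it trails back as the guard rises
- last_step (a point): where the roller's centre lies when the stay stands in the last (rearmost, lowest) step; x = +12, y = -126, z = 94 mm of the mixer
- sample_cup: specimen cup with yellow screw lid on the mixer's platform under the guard: body 49 mm diameter, lid 55 mm diameter and 12 mm high at the top, 66 mm tall, 20 to 60 g; origin: centre of its underside, z up
- bench_cup: identical specimen cup on the bench left of the mixer, to be left alone; origin: centre of its underside
- balance: top-pan balance fixed to the bench on the right, grey box 170 mm deep, 150 wide, 36 high; origin: centre of its underside, display at its own -x end; the pan centre is 25 mm behind the origin
- pan (a point): centre of the top face of the balance's round steel pan, 110 mm diameter, 48 mm above the bench

How it is judged:
On the way, in this order (a step that is already met when the one before it is completed fails the run):
1. the guard stands wide open on its stay, which is in the last step, and the hand has let go of it (distance between stay_roller and last_step below 0.008 m and value of joint guard between 1.24 and 1.4 rad and velocity of joint guard between -0.1 and 0.1 rad/s and contact force between the fingers and mixer below 0.2 N), for 0.2 s.
2. the cup has been taken out from beneath the guard, which is still propped (horizontal distance between sample_cup and platform above 0.17 m and distance between stay_roller and last_step below 0.008 m).
At the end, for the whole second after the job is handed in: The cup stands upright (within 0.1 rad) and still on the balance pan, its centre within 25 mm of the pan's centre; the guard stands at 1.24 to 1.40 rad on its stay, whose roller is within 8 mm of its place in the last step (horizontal distance between sample_cup and pan below 0.025 m and z of sample_cup in the frame of pan between -0.005 and 0.006 m and angle between sample_cup's own z axis and vertical below 0.1 rad and linear speed of sample_cup below 0.02 m/s and distance between stay_roller and last_step below 0.008 m and value of joint guard between 1.24 and 1.4 rad); the robot touches nothing.
It fails at once if the guard falls or is slammed (turns shut faster than 2.5 rad/s) (velocity of joint guard below -2.5 rad/s).
It fails at once if the sample cup is tipped more than 0.6 rad (angle between sample_cup's own z axis and vertical above 0.6 rad).
It fails at once if the other cup is moved more than 20 mm (distance of bench_cup from where it was at the start of the episode above 0.02 m).
It also fails if it takes over 62 s, if anything falls off the work surface, if the arm or the gripper's body presses on something with over 40 N, if the wrist force passes 120 N, or if a joint passes its speed limit or range.

### The arm

A 6-joint arm with a two-finger parallel gripper is mounted at the origin on a cart in front of the work surface, level with it; the furniture and walls round the work are solid. World frame = base frame: x ahead of the robot, y to its left, z up, the work surface at z = 0. Lengths are in m, angles in rad, forces in N, time in s.
With the tool pointing down it reaches from about 0.275 to 0.875 m from the base axis. Payload 12.5 kg.
Tool frame: the origin (TCP) lies between the finger pads; the fingertips stand 14 mm ahead of it and the grasp point (between the pads) lies 5 mm behind it; z points along the fingers, y is the direction in which the jaws open and shut (so a half turn about z gives the same grasp; the last joint's range is limited). The gripper opens to 85 mm and grips with 20 to 120 N. Pads are 22 mm wide; open, the fingers measure 114 mm over their backs; the gripper's body (76 mm by 85 mm) begins 54 mm behind the grasp point. The pads swing forward as they close: fully open they stand 13 mm farther back than shut.
Start: joints at [-1.39, 0.351, 1.652, -0, 1.139, -0.085], TCP at [0.144, -0.531, 0.245] pointing down, gripper open.
Joint ranges: [-2.75, 2.75], [-0.79, 2.1], [0.01, 2.65], [-1.57, 4.71], [0.07, 3.14], [-2.87, 2.87]. Speed limits (rad/s): [2.22, 2.22, 2.79, 3.14, 3.14, 3.14].

### API

Orientations are given as a unit quaternion [w, x, y, z].
In Python, from cell import observe, camera, sign_off gives the robot as it stands.
- The arm moves only by the tool servo_tool, never from a script. Its argument "rows" is a list of rows, each a list of 3 entries, a list of its own where there are three numbers: the shift along the world's x, y, z normalised to -1 to 1, where 1 is 100 mm, then the turn, a rotation vector about the world's x, y, z normalised to -1 to 1, where 1 is pi rad, then the gripper command: -1 is shut, 1 is fully open, values between are in proportion. A call has 1 to 5 rows; each row is the pose to reach, as a shift and turn from the pose commanded when the call began, turning the shorter way round; what a row does not reach only later rows make up. A row lasts 1/12 s, in which the tool goes at most 41.7 mm and 7.16 degrees, less where a joint would pass 70% of its speed; a pose out of reach is approached as far as the arm can. A call with a number of a shift or a turn outside -1 to 1 is refused whole. A call with a gripper value outside its range is refused whole. The fingers move at their own pace and stop on an object; "grip_force" is the grip in N (left out, the last holds). Time passes only in rows, so rows that repeat a pose let the fingers close. It gives the time, the measured TCP pose, the force and the opening at its end, in the units of the state.
- observe(): the state, without advancing time (a new reading comes with each control period).
- camera(name): name is "scene" or "top" or "wrist"; returns a dict with "image" (384x512x3 uint8, blue, green, red), "camera_matrix" (3x3 intrinsics, pixels), "origin" and "orientation" of the camera in the world; the wrist camera has in their place "T_tool_cam" (4x4, takes a point from camera to tool coordinates, whose origin is the TCP and whose axes are the flange's). Camera axes: x right, y down, z forward; pixel columns grow to the right and rows downward; lengths in m; the calibration is good to about 2 mm. A picture is of the moment at which its call begins: read the wrist's pose just before it. There is no depth.
- sign_off(): hands the job in, once; it reports no verdict.
The state is a dict: "t": time; "q": joint angles; "qvel": joint speeds; "joint_efforts": joint torques, N m; "position": TCP position; "orientation": TCP orientation; "contact_force": force on the tool from outside, world axes, zero at the start; "moment": the same for the moment, N m; "opening": finger opening in m.
Only numpy, scipy, OpenCV 4.12 (cv2) and the standard library are available. Lean on these libraries where they do the work, as an engineer would, in place of code of your own. Each camera call takes 0.05 s, during which the arm holds its last target. There are 200 camera calls.

## Working session

There is one attempt and no reset: what is moved stays moved. The work goes in short steps, Python scripts to look and compute and a tool call to move; the robot and the scene stay as the last step left them, time stands still between calls to the robot, and variables do not carry over. Pictures are saved under pics/ and viewed, about 8 in all and at most 12, crops included, and the job is handed in when it is done.

Besides the shell and the picture viewer there is one more tool, called after "Call:" in YAML: its name, and indented under it one key for each argument. servo_tool: Moves the arm, as the interface text tells. Scaled input: -1 to 1 covers 100 mm each way for a shift and pi rad each way for a turn. Its arguments: {"type":"object","properties":{"rows":{"type":"array"},"grip_force":{"type":"number"}},"required":["rows"]}

```bash
mkdir -p pics; ls
python3 - <<'E'
from cell import observe,camera
import cv2,json
print(observe())
for n in ["scene","top"]:
    c=camera(n); cv2.imwrite(f"pics/{n}0.png",c["image"])
    print(n,c["camera_matrix"],c["origin"],c["orientation"])
E
```

```text
pics
{'t': 0.0, 'q': array([-1.38957276e+00,  3.51260521e-01,  1.65244283e+00, -2.20934160e-06,
        1.13911928e+00, -8.46318568e-02]), 'qvel': array([ 0.00034867,  0.00061012, -0.00090835, -0.00210458,  0.00043278,
        0.00150266]), 'joint_efforts': array([ 3.99522487e-04, -5.06097364e+01, -2.91406864e+01,  4.91215474e-06,
        4.53323271e-03, -2.61491044e-05]), 'position': array([ 0.14445198, -0.53035127,  0.24473799]), 'orientation': array([-6.14222435e-04,  9.91177864e-01,  1.32537024e-01, -3.06917040e-05]), 'contact_force': array([ 0.07371828, -0.6187096 , -0.34064382]), 'moment': array([ 0.01989418, -0.02141318,  0.03826532]), 'opening': 0.08508177431452436}
scene [[395.60699614   0.         247.88081735]
 [  0.         395.60699614 191.19071542]
 [  0.           0.           1.        ]] [-0.30674035  0.84034261  0.66932081] [ 0.20905118 -0.32062814  0.77897024 -0.4966896 ]
top [[367.97542654   0.         260.95952877]
 [  0.         367.97542654 190.47516248]
 [  0.           0.           1.        ]] [0.44933915 0.00973676 1.02640665] [ 0.03993172 -0.70464247  0.70626296 -0.05547139]
```

View pics/scene0.png

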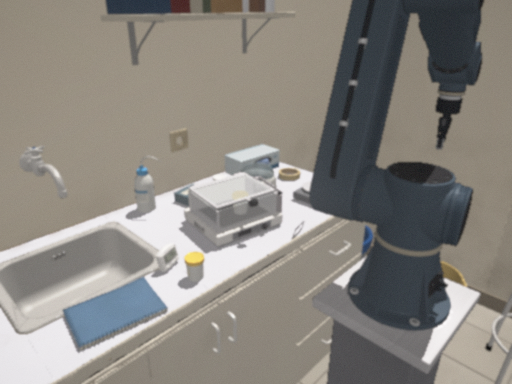

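View pics/top0.png

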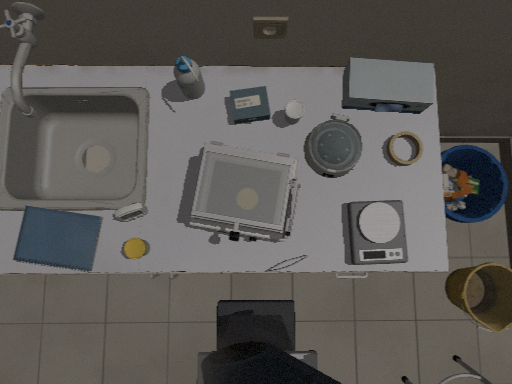

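The top view shows the mixer at about (243,193), knob about (235,236), sample lid (247,198), pan (379,222) and bench cup (134,248). The stay is on the right side of the mixer. I'll enlarge the area next.

```bash
python3 - <<'E'
import cv2,numpy as np
im=cv2.imread("pics/top0.png")
a=cv2.resize(im[135:250,180:310],None,fx=6,fy=6,interpolation=cv2.INTER_CUBIC)[:600]
a=cv2.convertScaleAbs(a,alpha=1.3,beta=10)
cv2.imwrite("pics/crop0.png",cv2.resize(im[138:246,180:310],None,fx=6,fy=5.55,interpolation=cv2.INTER_CUBIC))
E
cat > h.py <<'E'
import numpy as np,cv2
from scipy.spatial.transform import Rotation as R
from cell import observe,camera
def rot(q): return R.from_quat(np.r_[q[1:],q[0]]).as_matrix()
CAM={"top":(np.array([[367.975,0,260.96],[0,367.975,190.475],[0,0,1]]),np.array([0.44933915,0.00973676,1.02640665]),rot([0.03993172,-0.70464247,0.70626296,-0.05547139])),
"scene":(np.array([[395.607,0,247.881],[0,395.607,191.191],[0,0,1]]),np.array([-0.30674035,0.84034261,0.66932081]),rot([0.20905118,-0.32062814,0.77897024,-0.4966896]))}
def px(n,P):
    K,o,r=CAM[n]; p=(np.atleast_2d(P)-o)@r; p=p@K.T; return p[:,:2]/p[:,2:]
def at_z(n,uv,z):
    K,o,r=CAM[n]; d=r@np.linalg.solve(K,[uv[0],uv[1],1]); return o+d*(z-o[2])/d[2]
def wristcam():
    s=observe(); c=camera("wrist"); T=c["T_tool_cam"]; Rt=rot(s["orientation"])
    CAM["wrist"]=(c["camera_matrix"],s["position"]+Rt@T[:3,3],Rt@T[:3,:3]); return c["image"]
E
python3 - <<'E'
from h import *
for n,uv,z in [("knob",(235,236),.126),("lid",(247,198),.116),("pan",(379,222),.048),("bench",(134,248),.066),("mixer",(243,193),.13)]: print(n,at_z("top",uv,z).round(4))
E
```

```text
knob [0.4603 0.0531 0.126 ]
lid [0.5541 0.0243 0.116 ]
pan [ 0.497  -0.3272  0.048 ]
bench [0.4314 0.3141 0.066 ]
mixer [0.5649 0.0339 0.13  ]
```

View pics/crop0.png

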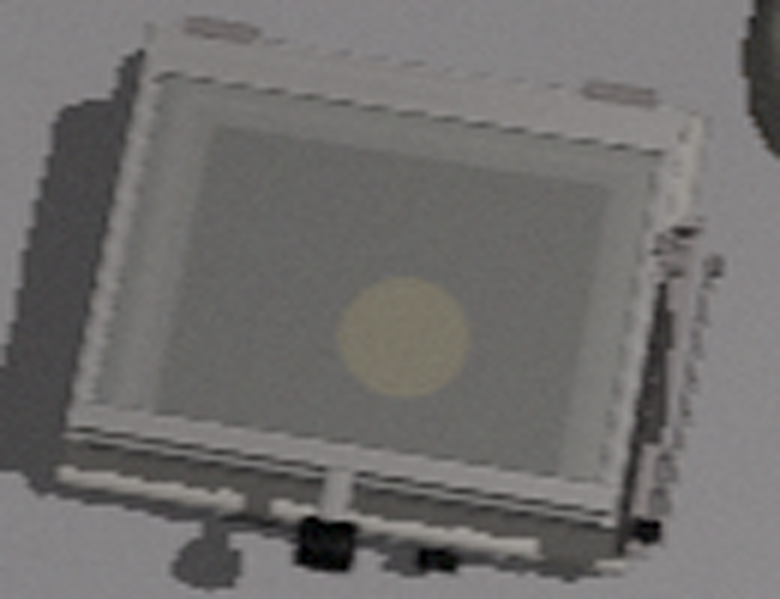

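Run:
```python
from h import *
c=lambda x,y,z: at_z("top",(180+x/6,138+y/5.55),z)
fl,fr=c(67,428,.128),c(612,520,.128); bl,br=c(150,28,.128),c(703,112,.128); k=c(327,543,.126); lid=c(404,336,.116)
for n,p in zip("fl fr bl br knob lid".split(),(fl,fr,bl,br,k,lid)): print(n,p.round(4))
for a,b in((fl,fr),(bl,br)): d=a-b; print(np.linalg.norm(d),np.arctan2(-d[0],d[1]))
for a,b in((bl,fl),(br,fr)): d=a-b; print(np.linalg.norm(d),np.arctan2(d[1],d[0]))
# mixer from knob + mid edge
yaw=np.arctan2(-(fl-fr)[0],(fl-fr)[1]);
for yaw in (yaw,):
  ex=np.array([np.cos(yaw),np.sin(yaw),0]); print(yaw,"hinge via knob",k+.218*ex,"hinge via edge",(fl+fr)/2+.185*ex)
print(px("scene",[k,lid]))
```

```text
fl [0.511  0.1597 0.128 ]
fr [ 0.4702 -0.0611  0.128 ]
bl [0.6912 0.1292 0.128 ]
br [ 0.6528 -0.1011  0.128 ]
knob [0.4607 0.0543 0.126 ]
lid [0.5528 0.0234 0.116 ]
0.22453126495470135 -0.1827189325368708
0.23349160012391407 -0.1651176576517041
0.182694753975563 -0.16797099478049746
0.18688828895079052 -0.2160599668908237
-0.1827189325368708 hinge via knob [0.67504179 0.01467085 0.126     ] hinge via edge [0.67255957 0.01572442 0.128     ]
[[253.4492618  201.74908606]
 [240.01908797 192.88455636]]
```

Call:
servo_tool:
  rows:
    - [[0.53,0.97,0],[0,0,-0.141],1]
    - [[0.53,0.97,0],[0,0,-0.141],1]
    - [[0.53,0.97,0],[0,0,-0.141],1]
    - [[0.53,0.97,0],[0,0,-0.141],1]

```text
t: 0.43
position: [0.1989, -0.4298, 0.245]
orientation: [-0.001, 0.996, -0.091, -0.0]
contact_force: [-0.5, -1.0, -0.2]
opening: 0.0853
```

Call:
servo_tool:
  rows:
    - [[0.53,0.97,0],[0,0,0],1]
    - [[0.53,0.97,0],[0,0,0],1]
    - [[0.53,0.97,0],[0,0,0],1]

```text
t: 0.68
position: [0.251, -0.334, 0.2449]
orientation: [-0.001, 0.996, -0.089, -0.0]
contact_force: [0.5, 0.3, 0.4]
opening: 0.0853
```

Call:
servo_tool:
  rows:
    - [[0.53,0.97,0],[0,0,0],1]
    - [[0.53,0.97,0],[0,0,0],1]
    - [[0.53,0.97,0],[0,0,0],1]

```text
t: 0.93
position: [0.304, -0.2369, 0.2451]
orientation: [-0.0, 0.996, -0.088, -0.0]
contact_force: [0.5, -1.4, 0.3]
opening: 0.085
```

Call:
servo_tool:
  rows:
    - [[0.53,0.97,0],[0,0,0],1]
    - [[0.53,0.97,0],[0,0,0],1]
    - [[0.53,0.97,0],[0,0,0],1]

```text
t: 1.18
position: [0.3571, -0.14, 0.2453]
orientation: [-0.0, 0.996, -0.088, 0.0]
contact_force: [1.4, -0.6, 0.2]
opening: 0.0854
```

Call:
servo_tool:
  rows:
    - [[0.53,0.97,0],[0,0,0],1]
    - [[0.53,0.97,0],[0,0,0],1]
    - [[0.53,0.97,0],[0,0,0],1]

```text
t: 1.43
position: [0.4103, -0.0429, 0.2453]
orientation: [-0.0, 0.996, -0.088, 0.0]
contact_force: [0.8, -0.2, -0.1]
opening: 0.0853
```

Call:
servo_tool:
  rows:
    - [[0.4,0.9,0],[0,0,0],1]
    - [[0.4,0.9,0],[0,0,0],1]
    - [[0.4,0.9,0],[0,0,0],1]
    - [[0.4,0.9,0],[0,0,0],1]

```text
t: 1.77
position: [0.4502, 0.047, 0.245]
orientation: [-0.0, 0.996, -0.087, -0.0]
contact_force: [0.1, -0.7, -0.4]
opening: 0.0856
```

Run:
```python
from h import *
im=wristcam(); cv2.imwrite("pics/w1.png",im); s=observe(); print(s["t"],s["position"],s["orientation"],CAM["wrist"])
ex=np.array([np.cos(-.178),np.sin(-.178),0]);H=np.array([.674,.0155,.126])
print(px("wrist",[H-.218*ex,[.5528,.0234,.116]]))
```

```text
1.8167 [0.4495479  0.0455525  0.24489794] [ 4.89580453e-05  9.96204564e-01 -8.70419625e-02 -4.01798287e-04] (array([[333.33352455,   0.        , 256.57320628],
       [  0.        , 333.33352455, 192.82096621],
       [  0.        ,   0.        ,   1.        ]]), array([0.53218695, 0.03301688, 0.37286832]), array([[-1.71949014e-01, -9.33242921e-01, -3.15422235e-01],
       [-9.85105615e-01,  1.62675063e-01,  5.57113163e-02],
       [-6.80859658e-04,  3.20303721e-01, -9.47314659e-01]]))
[[246.117089   182.79849854]
 [265.18402151  47.41481127]]
```

View pics/w1.png

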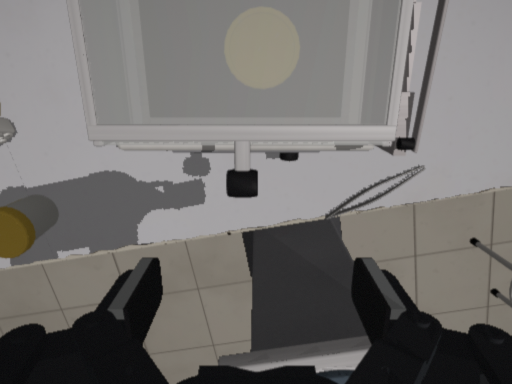

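The knob shows at (242,183), predicted (246,183); the lid is at (262,47), predicted (265,47). So both sit about 2–3 mm further to +y than I estimated. I'll lower over the knob now.

Call:
servo_tool:
  rows:
    - [[0.1,0.12,-0.4],[0,0,0],1]
    - [[0.1,0.12,-0.7],[0,0,0],1]
    - [[0.1,0.12,-0.9],[0,0,0],1]
    - [[0.1,0.12,-0.9],[0,0,0],1]

```text
t: 2.15
position: [0.4571, 0.0554, 0.1519]
orientation: [0.0, 0.996, -0.089, -0.003]
contact_force: [-0.7, 0.7, 0.1]
opening: 0.0856
```

Call:
servo_tool:
  rows:
    - [[0,0,-0.34],[0,0,0],1]
    - [[0,0,-0.34],[0,0,0],1]
    - [[0,0,-0.34],[0,0,0],1]

```text
t: 2.4
position: [0.4591, 0.0557, 0.1218]
orientation: [0.0, 0.996, -0.089, -0.001]
contact_force: [0.9, 0.7, 0.4]
opening: 0.0855
```

Run:
```python
from h import *
im=wristcam(); cv2.imwrite("pics/w2.png",im); s=observe(); print(s["t"],s["position"],s["contact_force"])
print(px("wrist",[[.460,.057,.126],s["position"]]))
```

```text
2.45 [0.45982251 0.05584957 0.12271488] [0.72774558 0.543642   0.45685774]
[[254.04856498 282.22055625]
 [256.74556148 277.86639533]]
```

View pics/w2.png

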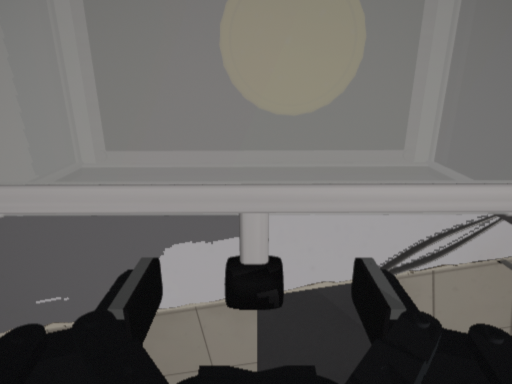

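The knob is at (254,282), exactly as predicted and centred between the pads. I'll close on it.

Call:
servo_tool:
  rows:
    - [[0,0,0],[0,0,0],-0.3]
    - [[0,0,0],[0,0,0],-1]
    - [[0,0,0],[0,0,0],-1]
    - [[0,0,0],[0,0,0],-1]
    - [[0,0,0],[0,0,0],-1]
  grip_force: 30

```text
t: 2.87
position: [0.4596, 0.0564, 0.1217]
orientation: [-0.0, 0.996, -0.088, 0.0]
contact_force: [0.2, 0.4, -0.2]
opening: 0.0254
```

Call:
servo_tool:
  rows:
    - [[0,0,0],[0,0,0],-1]
    - [[0,0,0],[0,0,0],-1]
    - [[0,0,0],[0,0,0],-1]

```text
t: 3.12
position: [0.4597, 0.0567, 0.1218]
orientation: [-0.0, 0.996, -0.088, 0.0]
contact_force: [-1.1, 3.4, 6.0]
opening: 0.0234
```

Run:
```python
from h import *
s=observe(); print(s["t"],s["position"],s["contact_force"],s["opening"])
ex=np.array([np.cos(-.178),np.sin(-.178),0])
p=lambda t: .218*(-np.cos(t)*ex+np.array([0,0,np.sin(t)]))
for t in [0.1,.2,.3,.4,.5,.6,.7,.8,.9,1,1.1,1.2,1.3,1.4,1.46]: print(t,((p(t)-p(0))*10).round(3))
```

```text
3.1167 [0.45971236 0.05672336 0.12180369] [-1.10509437  3.39792083  5.95034702] 0.02335729067687565
0.1 [ 0.011 -0.002  0.218]
0.2 [ 0.043 -0.008  0.433]
0.3 [ 0.096 -0.017  0.644]
0.4 [ 0.169 -0.03   0.849]
0.5 [ 0.263 -0.047  1.045]
0.6 [ 0.375 -0.067  1.231]
0.7 [ 0.505 -0.091  1.404]
0.8 [ 0.651 -0.117  1.564]
0.9 [ 0.812 -0.146  1.708]
1 [ 0.986 -0.177  1.834]
1.1 [ 1.172 -0.211  1.943]
1.2 [ 1.368 -0.246  2.032]
1.3 [ 1.572 -0.283  2.101]
1.4 [ 1.781 -0.32   2.148]
1.46 [ 1.908 -0.343  2.167]
```

Call:
servo_tool:
  rows:
    - [[0.003,0,0.11],[0,0,0],-1]
    - [[0.011,-0.002,0.218],[0,0,0],-1]
    - [[0.043,-0.008,0.433],[0,0,0],-1]
    - [[0.096,-0.017,0.644],[0,0,0],-1]
    - [[0.169,-0.03,0.849],[0,0,0],-1]

```text
t: 3.53
position: [0.4764, 0.0538, 0.2071]
orientation: [-0.0, 0.996, -0.088, -0.0]
contact_force: [7.9, 2.1, -5.7]
opening: 0.0232
```

Next, 0.4 → 0.8, then 0.8 → 1.2.

Call:
servo_tool:
  rows:
    - [[0.094,-0.017,0.196],[0,0,0],-1]
    - [[0.206,-0.037,0.382],[0,0,0],-1]
    - [[0.336,-0.061,0.555],[0,0,0],-1]
    - [[0.482,-0.087,0.715],[0,0,0],-1]

```text
t: 3.87
position: [0.5245, 0.0452, 0.2786]
orientation: [-0.001, 0.996, -0.088, -0.0]
contact_force: [5.6, 5.2, -7.3]
opening: 0.0231
```

Call:
servo_tool:
  rows:
    - [[0.161,-0.029,0.144],[0,0,0],-1]
    - [[0.335,-0.06,0.27],[0,0,0],-1]
    - [[0.521,-0.094,0.379],[0,0,0],-1]
    - [[0.717,-0.129,0.468],[0,0,0],-1]

```text
t: 4.2
position: [0.5966, 0.0325, 0.3253]
orientation: [-0.001, 0.996, -0.088, -0.0]
contact_force: [1.1, 5.6, -4.6]
opening: 0.024
```

Run:
```python
from h import *
s=observe(); print(s["t"],s["position"],s["contact_force"],s["opening"],s["q"])
ims=[cv2.resize(camera(n)["image"][a:b,c:d],(400,400)) for n,a,b,c,d in(("scene",130,250,170,290),("wrist",0,384,64,448))]
cv2.imwrite("pics/m3.png",np.hstack(ims))
```

```text
4.2 [0.59660552 0.0325185  0.32528775] [ 1.09610132  5.58186128 -4.61311883] 0.02395792184925063 [-2.41463593e-02  3.73483459e-01  1.41960654e+00  1.68923033e-03
  1.34931954e+00  1.72284725e+00]
```

View pics/m3.png

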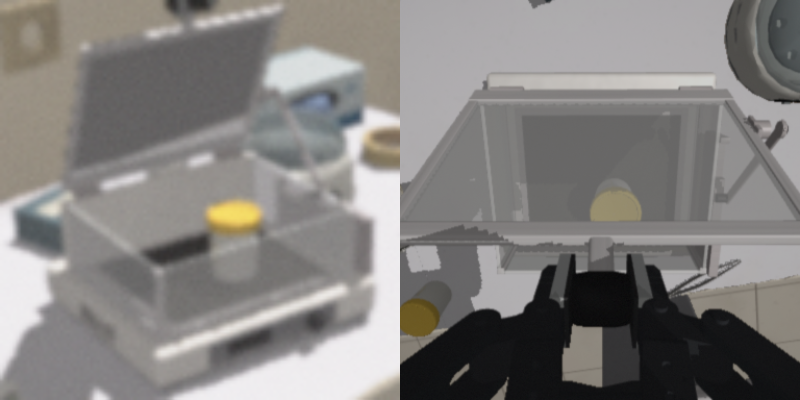

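The guard is at about 1.2 with the knob held. I'll raise it on to 1.49, wait, then lower it.

Call:
servo_tool:
  rows:
    - [[0.15,-0.027,0.05],[0,0,0],-1]
    - [[0.31,-0.056,0.09],[0,0,0],-1]
    - [[0.46,-0.083,0.12],[0,0,0],-1]
    - [[0.604,-0.109,0.141],[0,0,0],-1]
    - [[0.604,-0.109,0.141],[0,0,0],-1]

```text
t: 4.72
position: [0.6583, 0.0217, 0.3391]
orientation: [-0.001, 0.996, -0.088, 0.0]
contact_force: [-0.8, 5.6, 6.2]
opening: 0.0234
```

Call:
servo_tool:
  rows:
    - [[0,0,0],[0,0,0],-1]
    - [[0,0,0],[0,0,0],-1]
    - [[0,0,0],[0,0,0],-1]
    - [[0,0,0],[0,0,0],-1]

```text
t: 5.05
position: [0.6567, 0.022, 0.339]
orientation: [-0.001, 0.996, -0.088, 0.0]
contact_force: [0.3, 5.8, 2.1]
opening: 0.023
```

Run:
```python
from h import *
s=observe(); print(s["t"],s["position"],s["contact_force"],s["opening"])
g=s["position"]+[0,0,.005]; H=np.array([.674,.0175,.126]); ex=np.array([np.cos(-.178),np.sin(-.178),0])
d=g-H; print("angle",np.arctan2(d[2],-d@ex),np.hypot(d[2],d@ex))
ims=[cv2.resize(camera(n)["image"][a:b,c:d],(400,400),interpolation=cv2.INTER_CUBIC) for n,a,b,c,d in(("top",130,260,190,320),("wrist",0,384,128,512))]
cv2.imwrite("pics/m4.png",np.hstack(ims))
```

```text
5.05 [0.65667314 0.02197879 0.33898755] [0.27919388 5.82946436 2.13226301] 0.023042453389037914
angle 1.4891109290271205 0.21871684234225017
```

View pics/m4.png

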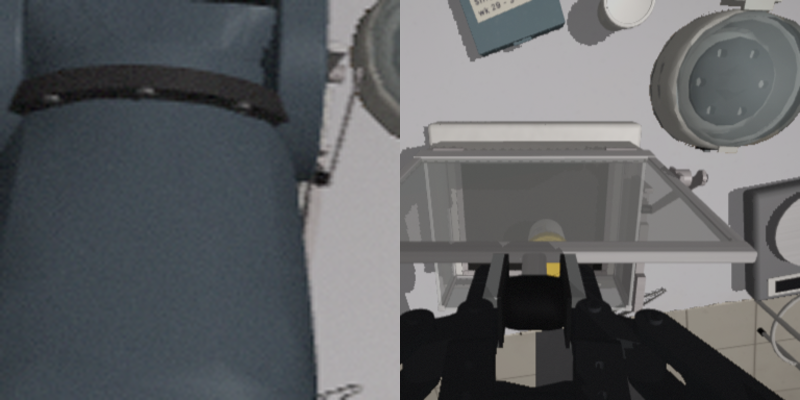

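Call:
servo_tool:
  rows:
    - [[-0.08,0.015,-0.01],[0,0,0],-1]
    - [[-0.16,0.03,-0.022],[0,0,0],-1]
    - [[-0.24,0.044,-0.035],[0,0,0],-1]
    - [[-0.31,0.056,-0.048],[0,0,0],-1]
    - [[-0.31,0.056,-0.048],[0,0,0],-1]

```text
t: 5.57
position: [0.6252, 0.0275, 0.3338]
orientation: [-0.001, 0.996, -0.088, 0.0]
contact_force: [2.4, 5.3, -2.0]
opening: 0.0235
```

Run:
```python
from h import *
s=observe(); print(s["t"],s["position"],s["contact_force"],s["opening"])
g=s["position"]+[0,0,.005]; H=np.array([.674,.0175,.126]); ex=np.array([np.cos(-.178),np.sin(-.178),0]);ey=np.array([-ex[1],ex[0],0])
d=g-H; print("angle",np.arctan2(d[2],-d@ex),np.hypot(d[2],d@ex))
L=H-.083*ex-.126*ey-[0,0,.032]; print(px("top",L))
im=camera("top")["image"]
cv2.imwrite("pics/m5.png",cv2.resize(im[160:220,270:330],(480,480),interpolation=cv2.INTER_CUBIC)); print((px("top",[L,L-.02*ex+[0,0,.01],L+.02*ex])-[270,160])*8)
```

```text
5.5667 [0.6251703  0.02750927 0.33376071] [ 2.4001213   5.31165327 -2.03075858] 0.023467990176487277
angle 1.340734254051809 0.2185181726338293
[[292.50597618 192.77315411]]
[[180.04780942 262.18523288]
 [173.19014009 319.95088933]
 [190.11812013 201.35708317]]
```

View pics/m5.png

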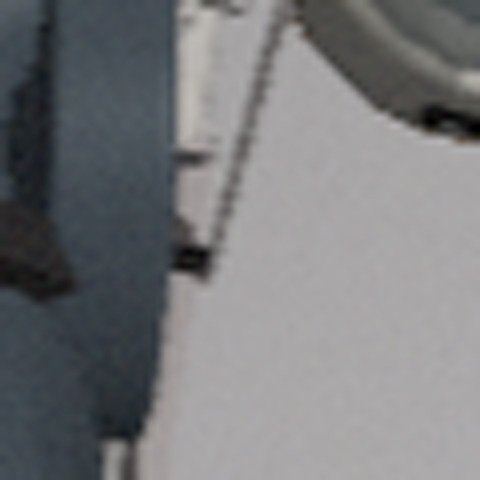

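The roller sits at (192,260) in the crop, against a predicted last step of (180,262), so the stay is down in the last step. I'll ease a bit further and let go.

Call:
servo_tool:
  rows:
    - [[-0.025,0.004,-0.006],[0,0,0],-1]
    - [[-0.05,0.009,-0.012],[0,0,0],-1]
    - [[-0.05,0.009,-0.012],[0,0,0],-1]

```text
t: 5.87
position: [0.6218, 0.0282, 0.333]
orientation: [-0.001, 0.996, -0.088, 0.002]
contact_force: [9.3, 5.2, -1.2]
opening: 0.0232
```

Call:
servo_tool:
  rows:
    - [[0,0,0],[0,0,0],-0.4]
    - [[0,0,0],[0,0,0],-0.2]
    - [[0,0,0],[0,0,0],0.3]
    - [[0,0,0],[0,0,0],1]
    - [[0,0,0],[0,0,0],1]

```text
t: 6.28
position: [0.6206, 0.0272, 0.3325]
orientation: [0.0, 0.996, -0.089, -0.0]
contact_force: [0.0, 0.3, 0.1]
opening: 0.0689
```

Call:
servo_tool:
  rows:
    - [[0,0,0],[0,0,0],1]
    - [[0,0,0.1],[0,0,0],1]
    - [[0,0,0.3],[0,0,0],1]
    - [[0,0,0.6],[0,0,0],1]
    - [[0,0,0.8],[0,0,0],1]

```text
t: 6.7
position: [0.6207, 0.0273, 0.4158]
orientation: [-0.0, 0.996, -0.088, 0.001]
contact_force: [-0.7, -0.4, 0.3]
opening: 0.0855
```

Run:
```python
from h import *
s=observe(); print(s["t"],s["position"],s["contact_force"],s["opening"])
im=wristcam();H=np.array([.674,.0175,.126]); ex=np.array([np.cos(-.178),np.sin(-.178),0])
for t in(1.26,1.33,1.38): print(t,px("wrist",H-.218*np.cos(t)*ex+[0,0,.218*np.sin(t)]))
print(px("wrist",[.553,.0255,.116]))
cv2.imwrite("pics/w6.png",im)
```

```text
6.7 [0.62073208 0.0273053  0.41580812] [-0.7123128  -0.39002321  0.31600852] 0.08545172301685583
1.26 [[257.46085003 226.93268837]]
1.33 [[257.52850323 209.27087615]]
1.38 [[257.57857039 195.23521498]]
[[267.0214401  196.78766627]]
```

View pics/w6.png

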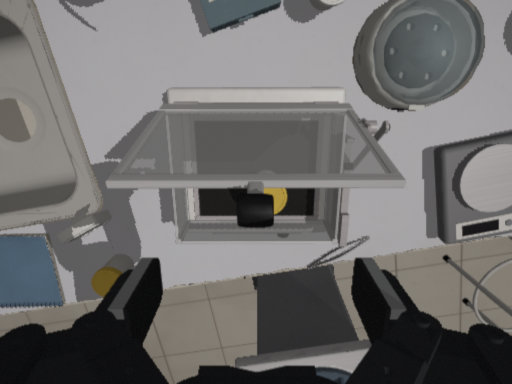

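The knob is at (256,209), matching a guard angle of 1.33, so the guard is propped open and released. Next I'll back off, tilt the tool away from the guard, and come down over the cup.

Call:
servo_tool:
  rows:
    - [[-0.4,0.01,0],[0,0,0],1]
    - [[-0.7,0.02,0],[-0.02,-0.11,0],1]
    - [[-0.96,0.04,0],[-0.02,-0.11,0],1]
    - [[-0.96,0.04,0],[-0.02,-0.11,0],1]
    - [[-0.96,0.04,0],[-0.02,-0.11,0],1]

```text
t: 7.17
position: [0.5222, 0.0318, 0.4138]
orientation: [0.016, 0.98, -0.087, 0.177]
contact_force: [-0.4, -0.5, 0.3]
opening: 0.0854
```

Call:
servo_tool:
  rows:
    - [[0,0,-0.4],[0,0,0],1]
    - [[0,0,-0.8],[0,0,0],1]
    - [[0,0,-0.9],[0,0,0],1]

```text
t: 7.42
position: [0.5232, 0.0312, 0.3176]
orientation: [0.016, 0.982, -0.087, 0.169]
contact_force: [-0.4, -0.4, -1.6]
opening: 0.0856
```

Call:
servo_tool:
  rows:
    - [[0,0,-0.4],[0,0,0],1]
    - [[0,0,-0.8],[0,0,0],1]
    - [[0,0,-0.9],[0,0,0],1]
    - [[0,0,-0.9],[0,0,0],1]

```text
t: 7.75
position: [0.5246, 0.0312, 0.231]
orientation: [0.016, 0.981, -0.087, 0.171]
contact_force: [-0.1, 0.2, 0.7]
opening: 0.0853
```

Run:
```python
from h import *
im=wristcam(); s=observe(); print(s["t"],s["position"],s["orientation"],s["contact_force"])
cv2.imwrite("pics/w7.png",im)
hsv=cv2.cvtColor(im,cv2.COLOR_BGR2HSV); m=cv2.inRange(hsv,(18,90,60),(35,255,255))
n,l,st,ce=cv2.connectedComponentsWithStats(m)
for i in range(1,n):
  if st[i,4]>150:
    print(st[i],ce[i],at_z("wrist",ce[i],.116))
```

```text
7.8 [0.52564086 0.03120496 0.23340426] [ 0.01605279  0.98087785 -0.08720921  0.17324985] [ 0.05194131 -0.04071316  1.03947709]
[ 223  173   70   70 3847] [257.27761892 207.50558877] [0.55239341 0.02584645 0.116     ]
```

View pics/w7.png

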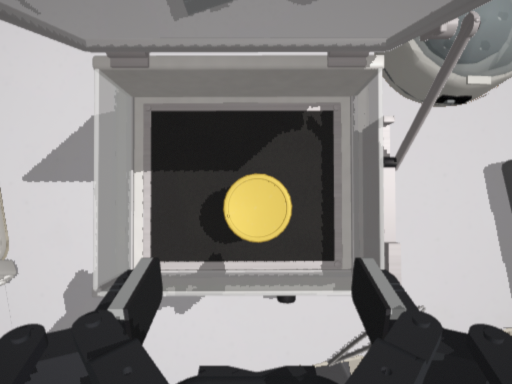

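The lid is at (257,207), which puts the cup at (0.552, 0.026). The jaws are well placed to straddle it. I'll descend, grip, then lift up and forward.

Call:
servo_tool:
  rows:
    - [[0.1,-0.02,-0.35],[0,0,0],1]
    - [[0.18,-0.035,-0.65],[0,0,0],1]
    - [[0.24,-0.05,-0.9],[0,0,0],1]
    - [[0.24,-0.05,-0.9],[0,0,0],1]

```text
t: 8.13
position: [0.5495, 0.026, 0.1412]
orientation: [0.016, 0.981, -0.087, 0.173]
contact_force: [-0.9, -0.1, 0.0]
opening: 0.0853
```

Call:
servo_tool:
  rows:
    - [[0.03,-0.005,-0.2],[0,0,0],1]
    - [[0.05,-0.01,-0.41],[0,0,0],1]
    - [[0.05,-0.01,-0.41],[0,0,0],1]

```text
t: 8.38
position: [0.5543, 0.0252, 0.1018]
orientation: [0.016, 0.981, -0.087, 0.174]
contact_force: [-0.1, 0.6, -0.4]
opening: 0.0853
```

Call:
servo_tool:
  rows:
    - [[0,0,0],[0,0,0],0.4]
    - [[0,0,0],[0,0,0],0.2]
    - [[0,0,0],[0,0,0],0]
    - [[0,0,0],[0,0,0],-0.5]
    - [[0,0,0],[0,0,0],-1]
  grip_force: 30

```text
t: 8.8
position: [0.555, 0.0253, 0.1042]
orientation: [0.016, 0.98, -0.087, 0.176]
contact_force: [-3.2, -1.3, 9.1]
opening: 0.0537
```

Call:
servo_tool:
  rows:
    - [[0,0,0],[0,0,0],-1]
    - [[0,0,0],[0,0,0],-1]
    - [[0,0,0],[0,0,0],-1]

```text
t: 9.05
position: [0.5551, 0.0253, 0.1042]
orientation: [0.016, 0.98, -0.087, 0.176]
contact_force: [-2.8, -0.6, 9.9]
opening: 0.0538
```

Call:
servo_tool:
  rows:
    - [[0,0,0.05],[0,0,0],-1]
    - [[0,0,0.2],[0,0,0],-1]
    - [[-0.05,0,0.4],[0,0,0],-1]
    - [[-0.1,0,0.65],[0,0,0],-1]
    - [[-0.15,0,0.95],[0,0,0],-1]

```text
t: 9.47
position: [0.5379, 0.0254, 0.1979]
orientation: [0.016, 0.981, -0.087, 0.173]
contact_force: [0.7, 0.4, -0.3]
opening: 0.0534
```

Call:
servo_tool:
  rows:
    - [[-0.15,0,0.1],[0,0,0],-1]
    - [[-0.4,0,0.2],[0,0,0],-1]
    - [[-0.7,0,0.3],[0,0,0],-1]
    - [[-0.95,0,0.3],[0,0,0],-1]
    - [[-0.95,0,0.3],[0,0,0],-1]

```text
t: 9.88
position: [0.4402, 0.0255, 0.2276]
orientation: [0.016, 0.981, -0.087, 0.174]
contact_force: [0.8, -0.5, 0.3]
opening: 0.0536
```

Run:
```python
from h import *
s=observe(); print(s["t"],s["position"],s["contact_force"],s["opening"])
im=wristcam(); K=im[:,:]
hsv=cv2.cvtColor(im,cv2.COLOR_BGR2HSV); m=cv2.inRange(hsv,(18,90,60),(35,255,255))
ce=cv2.connectedComponentsWithStats(m); print(ce[2][1:],ce[3][1:])
t=camera("top")["image"]
cv2.imwrite("pics/m8.png",np.hstack([cv2.resize(im,(400,300)),cv2.resize(t[160:260,310:443],(400,300),interpolation=cv2.INTER_CUBIC)]))
g=cv2.cvtColor(t,cv2.COLOR_BGR2HSV)[190:250,345:415]
print(at_z("top",(379,222),.048))
```

```text
9.8833 [0.44022145 0.02553908 0.22762495] [ 0.8071991  -0.45736388  0.25902318] 0.053638134880210686
[[  191   223   132   134 13709]] [[256.74221314 289.64855205]]
[ 0.49699975 -0.32719282  0.048     ]
```

View pics/m8.png

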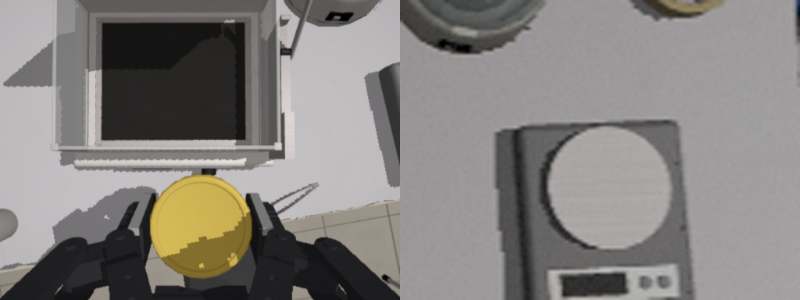

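The cup is held level in the jaws, with its lid at (201,226) in the left panel. The pan centre at (208,187) in the right panel confirms (0.496, -0.328). I'll carry the cup across.

Call:
servo_tool:
  rows:
    - [[0,-0.12,0],[0,0,0],-1]
    - [[0,-0.36,0],[0,0,0],-1]
    - [[0,-0.62,0],[0,0,0],-1]
    - [[0,-0.9,0],[0,0,0],-1]

```text
t: 10.32
position: [0.4447, -0.0656, 0.2272]
orientation: [0.016, 0.981, -0.086, 0.175]
contact_force: [0.5, 0.2, 0.1]
opening: 0.0537
```

Call:
servo_tool:
  rows:
    - [[0.05,-0.3,0],[0,0,0],-1]
    - [[0.1,-0.6,0],[0,0,0],-1]
    - [[0.15,-0.9,0],[0,0,0],-1]

```text
t: 10.57
position: [0.4597, -0.1567, 0.2272]
orientation: [0.016, 0.981, -0.087, 0.175]
contact_force: [1.2, 0.9, -0.0]
opening: 0.0538
```

Call:
servo_tool:
  rows:
    - [[0.07,-0.3,0],[0,0,0],-1]
    - [[0.14,-0.6,0],[0,0,0],-1]
    - [[0.2,-0.9,0],[0,0,0],-1]

```text
t: 10.82
position: [0.4797, -0.2469, 0.2269]
orientation: [0.016, 0.981, -0.087, 0.174]
contact_force: [0.9, -0.1, 0.7]
opening: 0.0531
```

Call:
servo_tool:
  rows:
    - [[0.08,-0.3,0],[0,0,0],-1]
    - [[0.16,-0.6,0],[0,0,0],-1]
    - [[0.22,-0.78,0],[0,0,0],-1]
    - [[0.23,-0.83,0],[0,0,0],-1]
    - [[0.23,-0.83,0],[0,0,0],-1]

```text
t: 11.23
position: [0.5021, -0.3289, 0.2263]
orientation: [0.016, 0.981, -0.088, 0.174]
contact_force: [-0.7, 1.4, -0.6]
opening: 0.0535
```

Call:
servo_tool:
  rows:
    - [[0,0,-0.2],[0,0,0],-1]
    - [[0,0,-0.4],[0,0,0],-1]
    - [[0,0,-0.6],[0,0,0],-1]
    - [[0,0,-0.8],[0,0,0],-1]
    - [[0,0,-0.8],[0,0,0],-1]

```text
t: 11.65
position: [0.5004, -0.3254, 0.1432]
orientation: [0.014, 0.981, -0.087, 0.172]
contact_force: [0.0, 1.6, -0.6]
opening: 0.0537
```

Run:
```python
from h import *
s=observe(); print(s["t"],s["position"],s["orientation"],s["contact_force"],s["opening"])
im=wristcam(); cv2.imwrite("pics/w9.png",im)
z=s["position"][2]+.012
hsv=cv2.cvtColor(im,cv2.COLOR_BGR2HSV); m=cv2.inRange(hsv,(18,90,60),(35,255,255))
p=cv2.findNonZero(m); c,r=cv2.minEnclosingCircle(p); print(c,r,at_z("wrist",c,z),px("wrist",[.4963,-.3277,.048]))
```

```text
11.65 [ 0.50042696 -0.32541527  0.14321337] [ 0.01404355  0.98120983 -0.08688849  0.1716987 ] [ 0.0096236   1.58446487 -0.56180803] 0.05366149994531888
(351.7152404785156, 189.2356719970703) 204.19454956054688 [ 0.53194628 -0.3700965   0.15521337] [[261.5513983  252.20656748]]
```

View pics/w9.png

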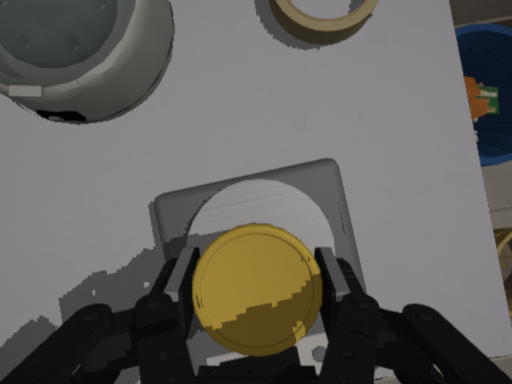

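The cup is level above the pan (lid centre about (258,290), pan disc centre about (262,252) as predicted). I'll lower it the last 4 cm slowly.

Call:
servo_tool:
  rows:
    - [[-0.01,-0.02,-0.12],[0,0,0],-1]
    - [[-0.01,-0.02,-0.24],[0,0,0],-1]
    - [[-0.01,-0.02,-0.34],[0,0,0],-1]
    - [[-0.01,-0.02,-0.37],[0,0,0],-1]
    - [[-0.01,-0.02,-0.37],[0,0,0],-1]

```text
t: 12.12
position: [0.5003, -0.3293, 0.1085]
orientation: [0.015, 0.981, -0.087, 0.173]
contact_force: [-0.7, -0.9, 0.1]
opening: 0.0533
```

Call:
servo_tool:
  rows:
    - [[0,0,-0.01],[0,0,0],-1]
    - [[0,0,-0.02],[0,0,0],-1]
    - [[0,0,-0.03],[0,0,0],-1]
    - [[0,0,-0.03],[0,0,0],-1]

```text
t: 12.45
position: [0.5007, -0.3297, 0.1068]
orientation: [0.016, 0.981, -0.087, 0.174]
contact_force: [0.9, -0.2, -0.6]
opening: 0.0532
```

Call:
servo_tool:
  rows:
    - [[0,0,-0.01],[0,0,0],-1]
    - [[0,0,-0.02],[0,0,0],-1]
    - [[0,0,-0.02],[0,0,0],-1]

```text
t: 12.7
position: [0.5007, -0.3296, 0.1045]
orientation: [0.016, 0.981, -0.087, 0.174]
contact_force: [0.3, 0.0, -0.4]
opening: 0.0534
```

Call:
servo_tool:
  rows:
    - [[0,0,-0.01],[0,0,0],-1]
    - [[0,0,-0.02],[0,0,0],-1]
    - [[0,0,-0.02],[0,0,0],-1]

```text
t: 12.95
position: [0.5006, -0.3296, 0.1024]
orientation: [0.016, 0.981, -0.087, 0.174]
contact_force: [-0.6, 0.2, 0.6]
opening: 0.0535
```

Call:
servo_tool:
  rows:
    - [[0,0,-0.01],[0,0,0],-1]
    - [[0,0,-0.01],[0,0,0],-1]
    - [[0,0,-0.01],[0,0,0],-1]

```text
t: 13.2
position: [0.501, -0.3298, 0.1023]
orientation: [0.016, 0.981, -0.087, 0.174]
contact_force: [-3.0, 2.3, 6.9]
opening: 0.0533
```

Call:
servo_tool:
  rows:
    - [[0,0,-0.01],[0,0,0],-1]
    - [[0,0,-0.01],[0,0,0],-1]
    - [[0,0,-0.01],[0,0,0],-1]

```text
t: 13.45
position: [0.5013, -0.3299, 0.1023]
orientation: [0.016, 0.981, -0.087, 0.175]
contact_force: [-5.6, 4.8, 18.8]
opening: 0.0531
```

It has landed. I'll relieve the press, open the jaws, and retreat along the tool axis.

Call:
servo_tool:
  rows:
    - [[0,0,0.015],[0,0,0],-1]
    - [[0,0,0.015],[0,0,0],0.3]
    - [[0,0,0.015],[0,0,0],0.5]
    - [[0,0,0.015],[0,0,0],1]
    - [[0,0,0.015],[0,0,0],1]

```text
t: 13.87
position: [0.5006, -0.3296, 0.1018]
orientation: [0.016, 0.981, -0.087, 0.174]
contact_force: [-0.3, 0.9, 0.1]
opening: 0.0846
```

Call:
servo_tool:
  rows:
    - [[0,0,0],[0,0,0],1]
    - [[0,0,0],[0,0,0],1]
    - [[-0.05,0.01,0.15],[0,0,0],1]
    - [[-0.15,0.027,0.4],[0,0,0],1]
    - [[-0.25,0.044,0.7],[0,0,0],1]

```text
t: 14.28
position: [0.4748, -0.3246, 0.1714]
orientation: [0.015, 0.981, -0.087, 0.173]
contact_force: [0.3, -1.2, 0.9]
opening: 0.0851
```

Call:
servo_tool:
  rows:
    - [[-0.2,0,0.3],[0,0,0],1]
    - [[-0.5,0,0.6],[0,0,0],1]
    - [[-0.8,0,0.9],[0,0,0],1]
    - [[-0.8,0,0.9],[0,0,0],1]
    - [[-0.8,0,0.9],[0,0,0],1]

```text
t: 14.7
position: [0.3952, -0.3259, 0.2638]
orientation: [0.017, 0.98, -0.088, 0.175]
contact_force: [0.6, -0.4, 0.4]
opening: 0.0855
```

Run:
```python
from h import *
s=observe(); print(s["t"],s["position"],s["contact_force"])
t=camera("top")["image"]; w=wristcam()
for n,im,x0,x1,y0,y1 in(("top",t,340,425,180,260),("wrist",w,0,512,120,384)):
    m=cv2.inRange(cv2.cvtColor(im,cv2.COLOR_BGR2HSV),(20,110,60),(32,255,255)); m2=np.zeros_like(m); m2[y0:y1,x0:x1]=m[y0:y1,x0:x1]
    r=cv2.connectedComponentsWithStats(m2)
    for st,c in zip(r[2][1:],r[3][1:]):
        if st[4]>60: print(n,st,c,at_z(n,c,.114))
cv2.imwrite("pics/m10.png",np.hstack([cv2.resize(w,(400,300)),cv2.resize(t[130:265,250:430],(400,300),interpolation=cv2.INTER_CUBIC)]))
```

```text
14.7 [ 0.3952257  -0.32591137  0.26383885] [ 0.63989929 -0.37282945  0.38127648]
top [378 210  22  21 375] [388.72266667 219.8       ] [ 0.49919391 -0.32915694  0.114     ]
wrist [ 211  120   60   38 1834] [240.78026172 135.72464558] [ 0.48933165 -0.32773429  0.114     ]
wrist [ 450  187   62   97 1244] [482.57636656 246.34163987] [ 0.35434722 -0.52172357  0.114     ]
```

The top view puts the cup at (0.499, -0.329), about 3 mm from the pan centre, with a round lid outline. I have no pictures left to view, so I'll check the roller and knob numerically.

Run:
```python
from h import *
H=np.array([.674,.0175,.126]); ex=np.array([np.cos(-.178),np.sin(-.178),0]);ey=np.array([-ex[1],ex[0],0])
L=H-.083*ex-.126*ey-[0,0,.032]; k=H-.218*np.cos(1.33)*ex+[0,0,.218*np.sin(1.33)]
t=camera("top")["image"]; g=cv2.cvtColor(t,cv2.COLOR_BGR2GRAY)
for n,P,r in(("roller",L,6),("knob",k,14)):
    u,v=px("top",P)[0]; a=g[int(v)-r:int(v)+r+1,int(u)-r:int(u)+r+1]; ys,xs=np.where(a<40)
    print(n,"pred",(u,v),"seen",xs.mean()+int(u)-r,ys.mean()+int(v)-r,len(xs))
```

```text
roller pred (np.float64(292.50597617751964), np.float64(192.77315410974344)) seen 292.85714285714283 191.92857142857142 14
knob pred (np.float64(243.94425740932897), np.float64(149.15967270138623)) seen 243.04895104895104 149.7062937062937 143
```

Roller and knob are within 1 px of the propped prediction. I'll hand it in.

```bash
python3 -c "
from cell import sign_off,observe
print(observe()['contact_force']); print(sign_off())"
```

```text
[ 0.62394155  0.35536337 -0.02592905]
the job is handed in; nothing more can be done
None
```

I raised the guard by its knob to about 1.49 rad and lowered it until the stay held it in the last step at about 1.33 rad. I then let go, took the sample cup out by its lid and stood it on the balance pan. I handed in at about 15 s robot time; the hand-in gives no verdict.

Last checks, all from the top camera except the last:
- **Cup:** it stands about 3 mm from the pan centre, with a round lid outline, so it looks upright.
- **Guard:** the stay roller and the knob are each within about 1 px (roughly 2–3 mm) of where they should be for the last step.
- **Robot:** the arm is clear of everything, with only sensor-noise force.

Three things were less certain:
- **Wrist-camera position:** it put the cup about 10 mm off in x from the top view. Its mask was cut off by the crop, so I trusted the top view.
- **Final picture:** the last one could not be viewed because the limit was reached, so the final checks were numeric only.
- **Bench cup:** I never went near it and did not re-measure it at the end.

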